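# Wind the jar clamp shut with its loose crank

### The job

Take the loose crank, fit its square socket fully down over the square shaft end of the jar clamp, and wind it clockwise by its knob until the padded jaw holds the jar firmly in the V-shaped stop: stop as soon as the crank has clearly become stiffer, and do not over-tighten, for the jar is glass. Leave the crank on the shaft and the jar upright, and do not push the other things about.

Things in the scene. Friction and masses are not known exactly. Their poses are not given: they have to be found in the camera images.
- clamp: jar clamp fixed to the worktop: wooden board 150 (x) x 300 (y) x 22 mm high. Origin under its centre. At its -y end an aluminium gearbox 66x62 mm, top 70 mm above the worktop, with the upright square shaft; at its +y end a grey V-shaped stop 50 mm tall, screwed down at an adjustable place, each time another; between them a sliding jaw 64 mm high that moves along the clamp's +y toward the stop
- spindle (a joint): angle of the upright shaft, rad, 0 to 25; grows clockwise seen from above and closes the jaw, 30 mm of jaw travel a turn. The jar is clamped 1.5 to 3 turns from the start. It turns with steady friction of about 0.5 Nm (4 to 7 N at the knob) and stays where it is left
- shaft_foot (a point): on the shaft's axis, at the foot of its square end: 18 mm square, 24 mm tall (to 98 mm above the worktop), its top 4 mm tapered to 15 mm square. It stands on a round collar 40 mm wide that turns with it. z up; x and y are square to the flats and turn with the shaft. The seated crank's mouth rests here, 74 mm above the worktop
- jaw_face (a point): middle of the front face of the jaw's pad at rest, 44 mm above the worktop; moves along the clamp's +y
- pad: black rubber pad 64 wide x 8 x 36 mm tall on the jaw, on stiff springs (25 N per mm, 7 mm of give); origin at its centre. It should press the jar with 20 to 140 N: 0.1 to 0.67 Nm on top of the friction, so the force resisting at the knob along its path rises by 1 to 9 N over free winding; aim at about 2 to 5 N. That is 0.25 to 1 rad of the shaft past the point where the jar is seated in the V
- crank: loose steel crank standing on its hub, knob up. Origin at the hub's underside, centre of the socket mouth; z up. Hub 34 mm square to 40 mm height, above it a 30 mm square stub to 67 mm, to be gripped. Socket 19.6 mm square, 27 mm deep, square to the crank's x and y; fits in four ways. Arm along +x, 22 mm wide, 30 to 39 mm high. About 0.26 kg, mostly in the hub
- knob_mid (a point): middle of the crank's knob: upright black knob 24 mm wide, 37 mm tall, spinning freely on the arm's end, 75 mm along the crank's +x from the hub's axis; this point is 61 mm above the crank's underside, the knob's top 76 mm
- jar: coffee jar, glass with a grey lid, 60 mm round body (64 mm at the lid), 115 mm tall, standing loose on the clamp's board (22 mm up) before the V stop; the jaw pushes it 5 to 35 mm before it sits in the V. Origin under its centre. About 0.3 kg
- teaspoon: steel teaspoon lying on the worktop, 132 mm long; bystander
- salt_shaker: glass salt shaker with a grey top, 44 mm wide, 90 mm tall; bystander
- spice_jar: small spice jar with a dark lid, 41 mm wide, 105 mm tall; bystander
- mug: green and white mug, 86 mm wide, 99 mm tall; bystander
- peeler: dark green peeler lying on the worktop, 170 mm long; bystander
Things that resemble listed ones, but are neither listed nor needed, are in the scene too. What is shaped like the jar but yellow is not meant.

How it is judged:
By the outcome, as a careful person would: the job done as asked, in the order asked, and still so for the second after the job is handed in, with the robot touching nothing.
It also fails if it takes over 72 s, if anything falls off the work surface, if the arm or the gripper's body presses on something with over 40 N, if the wrist force passes 120 N, or if a joint passes its speed limit or range.

### The arm

A 6-joint arm with a two-finger parallel gripper is mounted at the origin on a cart in front of the work surface, level with it; the furniture and walls round the work are solid. World frame = base frame: x ahead of the robot, y to its left, z up, the work surface at z = 0. Lengths are in mm, angles in degrees, forces in N, time in s.
With the tool pointing down it reaches from about 300 to 850 mm from the base axis. Payload 4.2 kg.
Tool frame: the origin (TCP) lies midway between the tips of the shut fingers; the grasp point (between the pads) lies 19 mm behind it; x points along the fingers, y is the direction in which the jaws open and shut, and the axes are right-handed (so a half turn about x gives the same grasp; the last joint's range is limited). The gripper opens to 91 mm and grips with 3 to 60 N. Pads are 32 mm wide; open, the fingers measure 118 mm over their backs; the gripper's body (76 mm by 178 mm) begins 60 mm behind the grasp point.
Start: joints at [73.969, 18.312, 89.639, -0, 72.044, -1.146], TCP at [147.712, 555.72, 213.976] pointing down, gripper open.
Joint ranges: [-177.97, 177.97], [-48.28, 115.42], [12.27, 149.76], [-77.06, 257.06], [2.81, 150.46], [-146.56, 146.56]. Speed limits (degrees/s): [147.25, 147.25, 180, 180, 180, 180].

### API

Orientations are given as [roll, pitch, yaw] about the fixed x, y, z axes, in that order (R = Rz(yaw) Ry(pitch) Rx(roll)).
In Python, from workcell import env gives the robot as it stands.
- The arm moves only by the shell command python3 -m handwheel 'ROWS' [FORCE]. ROWS is text: rows parted by semicolons, each of 7 numbers parted by spaces: the turn, a rotation vector about the tool's x, y, z in degrees, then the shift along the tool's x, y, z in m, then the finger opening in m, from 0 to 0.0912. In form: rx ry rz x y z grip; .... A call has 1 to 12 rows; each row is the pose to reach, as a shift and turn from the pose commanded when the call began, along the tool's axes at that moment; what a row does not reach only later rows make up. A row lasts 1/12 s, in which the tool goes at most 41.7 mm and 7.16 degrees, less where a joint would pass 70% of its speed; a pose out of reach is approached as far as the arm can. A call with a gripper value outside its range is refused whole. The fingers move at their own pace and stop on an object; FORCE is the grip in N (left out, the last holds). Time passes only in rows, so rows that repeat a pose let the fingers close. It gives the time, the measured TCP pose, the force and the opening at its end, in the units of the state.
- env.state(): the state, without advancing time (a new reading comes with each control period).
- env.grab_frame(name): name is "scene" or "top"; returns the picture (480x640x3 uint8, red, green, blue); there is no depth.
- env.get_calibration(name): a dict with "mtx" (3x3 intrinsics, pixels), "T" (4x4, takes a point from camera to world coordinates). Camera axes: x right, y up, looking along -z (the intrinsics and any distortion apply to the point x, -y, -z); pixel columns grow to the right and rows downward; lengths in mm; the calibration is good to about 2 mm. A picture is of the moment at which its call begins. get_calibration takes no time and is no camera call.
- env.job_done(): hands the job in, once; it reports no verdict.
The state is a dict: "time_s": time; "qpos": joint angles; "qvel": joint speeds; "effort": joint torques, N m; "ee_pos": TCP position; "ee_rot": TCP orientation; "force": force on the tool from outside, world axes, zero at the start; "torque": the same for the moment, N m; "gripper_width": finger opening in mm.
Only numpy, scipy, OpenCV 4.12 (cv2) and the standard library are available. Lean on these libraries where they do the work, as an engineer would, in place of code of your own. Each camera call takes 0.05 s, during which the arm holds its last target. There are 200 camera calls.

## Working session

There is one attempt and no reset: what is moved stays moved. The work goes in short steps, Python scripts to look and compute and a shell command to move; the robot and the scene stay as the last step left them, time stands still between calls to the robot, and variables do not carry over. Pictures are saved under pics/ and viewed, on a budget of 10 in all, crops included, one or two more only if the job needs it, and the job is handed in when it is done.

```bash
ls; mkdir -p pics; python3 - <<'E'
from workcell import env
import cv2,numpy as np
np.set_printoptions(precision=3,suppress=True)
for n in("scene","top"):
    cv2.imwrite(f"pics/{n}0.png",env.grab_frame(n)[:,:,::-1]); c=env.get_calibration(n); print(n,{k:np.array(v) if not isinstance(v,str) else v for k,v in c.items()})
print(env.state())
E
```

```text
pics
scene {'mtx': array([[570.164,   0.   , 317.098],
       [  0.   , 570.164, 229.298],
       [  0.   ,   0.   ,   1.   ]]), 'T': array([[   0.649,    0.537,   -0.538, -259.885],
       [  -0.761,    0.464,   -0.454, -719.342],
       [   0.006,    0.704,    0.71 , 1127.993],
       [   0.   ,    0.   ,    0.   ,    1.   ]])}
top {'mtx': array([[441.844,   0.   , 325.362],
       [  0.   , 441.844, 236.629],
       [  0.   ,   0.   ,   1.   ]]), 'T': array([[   0.025,    0.994,   -0.107,  409.851],
       [  -1.   ,    0.024,   -0.011,  -52.041],
       [  -0.009,    0.107,    0.994, 1367.868],
       [   0.   ,    0.   ,    0.   ,    1.   ]])}
{'time_s': 0.1, 'qpos': array([73.968, 18.35 , 89.696,  0.001, 72.044, -1.146]), 'qvel': array([ 0.003, -0.186, -0.225, -0.01 ,  0.168,  0.014]), 'effort': array([  0.001, -41.333, -23.251,   0.073,   0.042,  -0.   ]), 'ee_pos': array([147.597, 555.303, 213.206]), 'ee_rot': array([ -91.757,   89.91 , -106.644]), 'force': array([ 0.409, -0.159,  0.373]), 'torque': array([ 0.012,  0.01 , -0.003]), 'gripper_width': 91.21523327923322}
```

View pics/scene0.png

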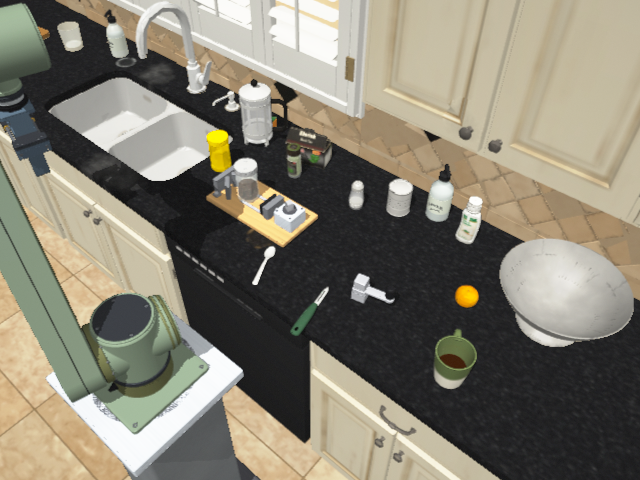

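View pics/top0.png

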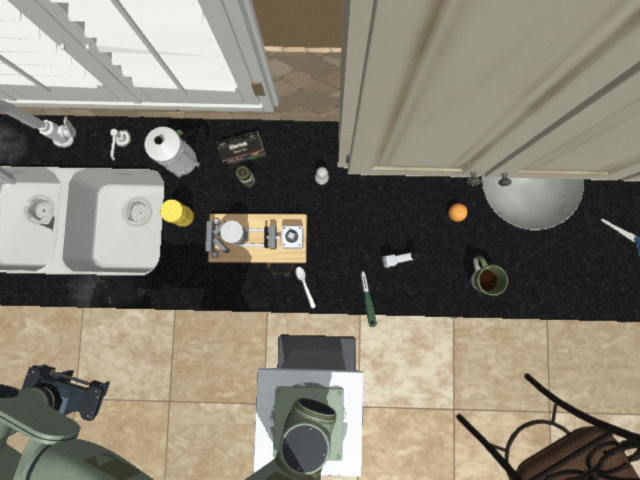

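The top view shows the clamp board at (207–307, 213–263), with the shaft at about (292,237) and the jar at (232,232). The crank's hub is at about (388,261) and its knob at about (408,257). Next I'll enlarge crops of these.

```bash
cat > h.py <<'E'
import numpy as np,cv2
from workcell import env
np.set_printoptions(precision=2,suppress=True)
def ray(n,uv):
    c=env.get_calibration(n);K=np.array(c["mtx"]);T=np.array(c["T"])
    d=np.linalg.inv(K)@[uv[0],uv[1],1]; return T[:3,3],T[:3,:3]@(d*[1,-1,-1])
def plane(n,uv,z):
    o,d=ray(n,uv); return o+d*(z-o[2])/d[2]
def two(a,b):
    (o,d),(p,e)=ray("top",a),ray("scene",b)
    s=np.linalg.lstsq(np.c_[d,-e],p-o,rcond=None)[0]; x,y=o+s[0]*d,p+s[1]*e
    return (x+y)/2,np.linalg.norm(x-y)
def proj(n,P):
    c=env.get_calibration(n);K=np.array(c["mtx"]);T=np.array(c["T"])
    q=np.linalg.inv(T)@np.append(P,1); q=K@(q[:3]*[1,-1,-1]); return q[:2]/q[2]
def crop(n,x,y,w,h,k):
    return cv2.resize(env.grab_frame(n)[y:y+h,x:x+w,::-1],(w*k,h*k),interpolation=cv2.INTER_CUBIC)
E
python3 - <<'E'
from h import *
a=np.hstack([crop("top",200,205,112,64,5),crop("top",376,240,46,64,5)])[:, :790]
b=np.hstack([crop("scene",200,150,122,94,4),crop("scene",340,262,75,94,4)])[:, :790]
a=np.pad(a,((0,0),(0,790-a.shape[1]),(0,0)));b=b[:280+0] if 0 else b
b=np.pad(b,((0,0),(0,790-b.shape[1]),(0,0)))
cv2.imwrite("pics/c1.png",np.vstack([a,b])[:600+100])
E
python3 -c "
import cv2;i=cv2.imread('pics/c1.png');print(i.shape);cv2.imwrite('pics/c1.png',i[:600])"
```

```text
(696, 790, 3)
```

View pics/c1.png

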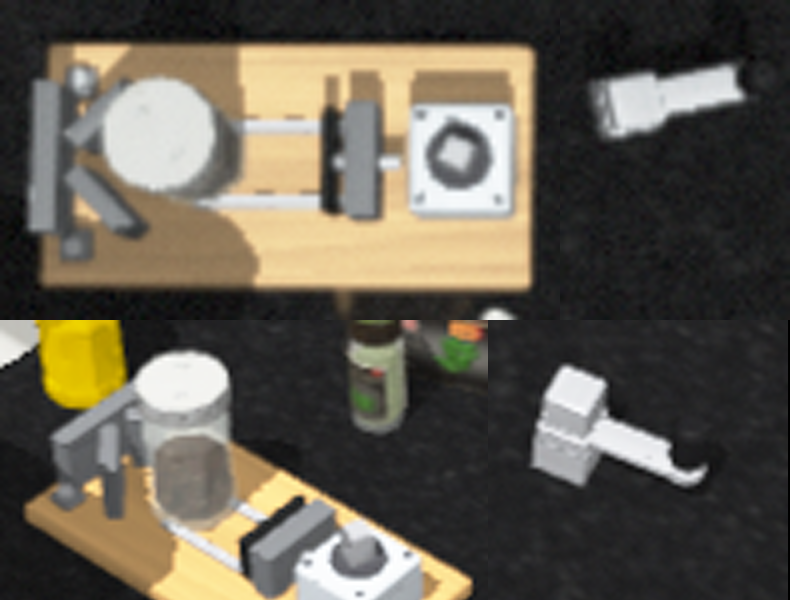

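The composite shows the shaft's square end in the top crop at (458,152), turned by some tens of degrees, and the crank's arm pointing roughly to −y. I'll measure these with masks.

```bash
python3 - <<'E'
from h import *
T=env.grab_frame("top");S=env.grab_frame("scene")
gT=cv2.cvtColor(T,cv2.COLOR_RGB2GRAY);gS=cv2.cvtColor(S,cv2.COLOR_RGB2GRAY)
print("crank top");print(gT[250:272,380:416])
print("shaft top");print(gT[224:248,280:304])
E
```

```text
crank top
[[ 26  22  21  11  11  15  16  20  24  15   6  19  20  18  19  15  17  17
   17  23   2  18  20  21  18  17  19  17  13  23  21  16  20  22  19  29]
 [ 29  21  21  21   5   2  21  15  19  15  15  23  15  20  20  12  22  23
   10  18  23  13  20  15  18  18  13  16  22  21  27  22  26  23  23  25]
 [ 28  16  15  22  13  14  11  22  18  19  19  15  17  18  21  11  21  20
   10  24  15  19  13  19  23  20  27  35  56  61  58  54  50  20  27  29]
 [ 21  14  24  16  14  18  23  20  17   8  15  25  27  30  28  21  22  15
   22  27  23  32  34  54  60  74  90 113 148 157 125  73  34  24  29  36]
 [ 30  25  18  20  20  23  24  20  34  47  56  71  85 100  89  32  24  33
   42  61  76  88 110 145 164 183 194 202 205 205 183  73  16  32  30  41]
 [ 30  19  31  35  44  50  78  84 108 130 147 165 181 193 183  97  87 100
  131 161 181 195 200 205 209 213 214 216 217 217 196  76  21  27  34  39]
 [ 27  39  68  77 114 122 168 184 199 206 209 206 207 213 211 181 195 204
  207 210 213 217 216 214 216 217 217 217 220 216 197  85  25  20  28  43]
 [ 30  53  80 100 121 145 212 220 219 216 217 2
[... 3923 characters left out ...]
84 224 243 243 244 233 200 131 100  97  94  95  95 114 140 192 240
  246 247 246 229 163 168]
 [193 187 223 243 241 245 245 240 226 156 145 130 129 147 199 234 240 244
  246 247 246 227 166 182]
 [196 186 222 233 209 242 245 244 244 238 237 236 237 236 241 244 246 245
  242 235 243 228 165 185]
 [199 193 209 179 174 242 245 245 245 246 246 245 246 245 246 246 246 243
  225 175 215 223 166 192]
 [200 194 212 190 202 243 245 245 245 246 247 246 247 246 246 246 246 245
  236 180 207 223 166 189]
 [204 206 228 228 229 237 238 238 239 239 240 240 239 239 239 240 238 239
  238 231 232 226 166 187]
 [214 212 197 199 194 196 197 197 197 199 198 199 200 198 198 198 198 200
  200 203 199 178 165 194]]
```

```bash
python3 - <<'E'
from h import *
a=crop("top",376,246,40,26,10);b=crop("top",276,222,30,26,10)
c=crop("scene",348,272,50,34,9)[:,:];d=crop("scene",268,188,40,34,9)
h1=np.hstack([a,b]);h2=np.hstack([c,d])[:, :790]
w=800
h1=np.pad(h1,((0,0),(0,w-h1.shape[1]),(0,0)));h2=np.pad(h2,((0,0),(0,w-h2.shape[1]),(0,0)))
cv2.imwrite("pics/c2.png",np.vstack([h1,h2]))
E
```

```text
(no output)
```

View pics/c2.png

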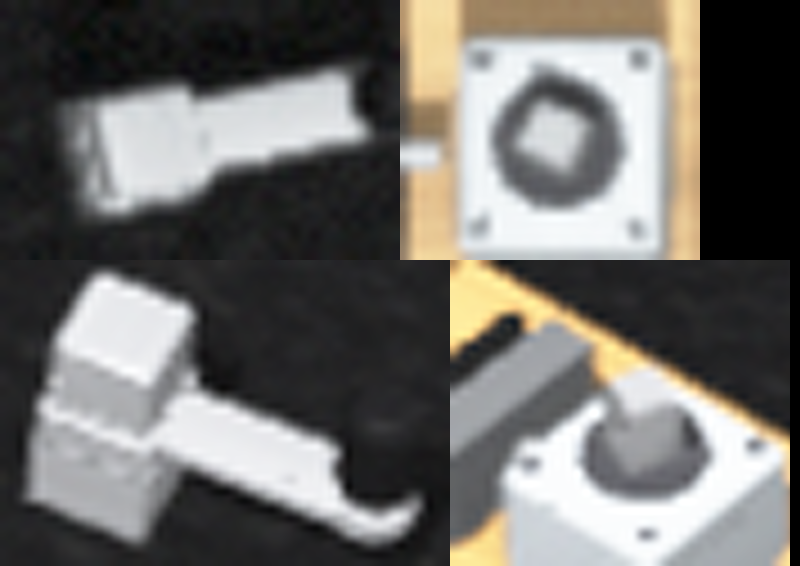

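The crank stub's top is at about top (390.8,260.0) and scene (361.8,279.2). The shaft top is at about top (290.8,235.2) and scene (289.2,202.3), turned about 27°. Next I'll turn these into positions.

```bash
python3 - <<'E'
from h import *
g=cv2.cvtColor(env.grab_frame("top"),cv2.COLOR_RGB2GRAY)
print("stub",two((390.75,260.05),(361.8,279.2)),plane("top",(390.75,260.05),67),plane("scene",(361.8,279.2),67))
st=[plane("top",(376+x/10-.45,246+y/10-.45),67) for x,y in((95,103),(190,82),(212,185),(112,208))]
print("stub top corners",np.array(st)[:,:2]); 
for i in range(4):
    d=st[(i+1)%4]-st[i]; print(np.linalg.norm(d),np.degrees(np.arctan2(d[1],d[0])))
for p,q in(((195,100),(345,68)),((212,170),(370,133))):
    a,b=[plane("top",(376+x/10-.45,246+y/10-.45),39) for x,y in(p,q)]; d=b-a; print("arm",a,b,np.degrees(np.arctan2(d[1],d[0])))
# shaft
m=np.zeros_like(g);m[231:241,286:297]=1
w=((g>165)&(m>0)).astype(np.uint8); n,l,s,c=cv2.connectedComponentsWithStats(w); k=1+s[1:,4].argmax(); print("shaft px",c[k],s[k,4])
print("shaft",two(c[k],(289.2,202.3)),plane("top",c[k],98),plane("scene",(289.2,202.3),98))
big=cv2.resize(g[229:243,284:299],None,fx=10,fy=10,interpolation=cv2.INTER_CUBIC)
cs,_=cv2.findContours((big>165).astype(np.uint8),0,1)
best=min((k for k in cs if cv2.contourArea(k)>800),key=lambda k:abs(cv2.minAreaRect(k)[0][0]-70)+abs(cv2.minAreaRect(k)[0][1]-65)); r=cv2.minAreaRect(best);print(r)
P=[plane("top",(284+x/10-.45,229+y/10-.45),98) for x,y in cv2.boxPoints(r)]
print(np.mean(P,0),[np.degrees(np.arctan2(*(P[(i+1)%4]-P[i])[1::-1])) for i in range(4)])
# collar, gearbox corners
dk=((g<150)).astype(np.uint8);mm=np.zeros_like(dk);mm[228:244,284:300]=1
ys,xs=np.nonzero(cv2.morphologyEx(dk*mm,cv2.MORPH_CLOSE,np.ones((7,7)))); print("collar",plane("top",(xs.mean(),ys.mean()),74),np.ptp(xs),np.ptp(ys))
print("jar top",plane("top",(231.6,232),137),"padfront",plane("top",(264,237),60),"gearbox corners",[plane("top",p,70) for p in((281.6,225.6),(302.6,225.8),(302.8,248),(281.8,248.3))])
print(env.state()["time_s"])
E
```

```text
stub (array([ 485.83, -231.93,   66.  ]), np.float64(2.089333746254552)) [ 485.06 -231.01   67.  ] [ 485.93 -233.08   67.  ]
stub top corners [[ 497.01 -214.14]
 [ 503.9  -242.  ]
 [ 473.75 -248.72]
 [ 466.27 -219.46]]
28.706190179268695 -76.1203678691449
30.88587816385226 -167.44270398119994
30.200995776885527 104.344485452495
31.200801247146025 9.824203785332502
arm [ 500.54 -247.64   39.  ] [ 511.29 -292.61   39.  ] -76.54433210646918
arm [ 479.62 -252.92   39.  ] [ 491.92 -300.2    39.  ] -75.42702132798506
shaft px [290.64 235.14] 28
shaft (array([549.08,  62.39,  97.24]), np.float64(2.4341914543191905)) [548.14  63.18  98.  ] [549.34  60.95  98.  ]
((72.70000457763672, 64.5999984741211), (56.34891128540039, 54.11284255981445), 26.56505012512207)
[548.54  62.68  98.  ] [np.float64(-24.57465935583719), np.float64(-115.20077469945961), np.float64(155.35721564801614), np.float64(64.83832136862483)]
collar [548.86  63.35  74.  ] 12 13
jar top [548.71 225.95 137.  ] padfront [544.77 145.89  60.  ] gearbox corners [array([578.98,  93.51,  70.  ]), array([579.9 ,  31.21,  70.  ]), array([513.95,  28.58,  70.  ]), array([511.54,  90.49,  70.  ])]
0.65
```

```bash
cat >> h.py <<'E'
from scipy.spatial.transform import Rotation as Ro
def goto(p,phi):
    s=env.state();R0=Ro.from_euler("xyz",s["ee_rot"],degrees=True).as_matrix();c,n=np.cos(np.radians(phi)),np.sin(np.radians(phi))
    Rt=np.array([[0,c,n],[0,n,-c],[-1,0,0]])
    print("turn",np.round(Ro.from_matrix(R0.T@Rt).as_rotvec(degrees=True),2),"shift m",np.round(R0.T@(np.array(p)-s["ee_pos"])/1000,4))
def st():
    s=env.state();R0=Ro.from_euler("xyz",s["ee_rot"],degrees=True).as_matrix()
    print("t",s["time_s"],"p",s["ee_pos"],"phi",np.degrees(np.arctan2(R0[1,1],R0[0,1])),"tilt",R0[:2,0],"q",s["qpos"],"F",s["force"],"M",s["torque"],"w",s["gripper_width"])
E
python3 - <<'E'
from h import *
st()
for phi in(-76.3,13.7,103.7): print(phi);goto((485.5,-232,150),phi)
E
```

```text
t 0.65 p [147.71 555.72 213.98] phi 75.111784906167 tilt [0. 0.] q [73.97 18.31 89.64  0.   72.04 -1.14] F [-0.13 -0.13  0.22] M [0.   0.01 0.  ] w 91.30845867317794
-76.3
turn [151.41  -0.01  -0.  ] shift m [ 0.06 -0.67  0.53]
13.7
turn [61.41 -0.   -0.01] shift m [ 0.06 -0.67  0.53]
103.7
turn [-28.59   0.    -0.01] shift m [ 0.06 -0.67  0.53]
```

```bash
R="151.4 0 0 0.064 -0.669 0.531 0.06"; 
python3 -m handwheel '151.4 0 0 0.064 -0.669 0.531 0.06;151.4 0 0 0.064 -0.669 0.531 0.06;151.4 0 0 0.064 -0.669 0.531 0.06;151.4 0 0 0.064 -0.669 0.531 0.06;151.4 0 0 0.064 -0.669 0.531 0.06;151.4 0 0 0.064 -0.669 0.531 0.06;151.4 0 0 0.064 -0.669 0.531 0.06;151.4 0 0 0.064 -0.669 0.531 0.06;151.4 0 0 0.064 -0.669 0.531 0.06;151.4 0 0 0.064 -0.669 0.531 0.06;151.4 0 0 0.064 -0.669 0.531 0.06;151.4 0 0 0.064 -0.669 0.531 0.06'
python3 - <<'E'
from h import *
st();goto((485.5,-232,150),-76.3)
E
```

```text
time_s: 1.65
ee_pos: [347.4, 96.8, 176.9]
ee_rot: [120.6, 89.9, 19.5]
force: [1.4, 0.9, -0.1]
gripper_width: 60.0
t 1.65 p [347.36  96.8  176.91] phi -11.165009445743927 tilt [0. 0.] q [ 13.73   0.43 117.81   0.01  61.66  24.89] F [ 1.42  0.85 -0.08] M [-0.06  0.03  0.04] w 59.993926461711624
turn [65.14 -0.09 -0.05] shift m [0.03 0.2  0.3 ]
```

```bash
sed -i 's/precision=2/precision=4/' h.py
python3 -m handwheel '65.1 0 0 0.027 0.199 0.296 0.06;65.1 0 0 0.027 0.199 0.296 0.06;65.1 0 0 0.027 0.199 0.296 0.06;65.1 0 0 0.027 0.199 0.296 0.06;65.1 0 0 0.027 0.199 0.296 0.06;65.1 0 0 0.027 0.199 0.296 0.06;65.1 0 0 0.027 0.199 0.296 0.06;65.1 0 0 0.027 0.199 0.296 0.06;65.1 0 0 0.027 0.199 0.296 0.06;65.1 0 0 0.027 0.199 0.296 0.06;65.1 0 0 0.027 0.199 0.296 0.06;65.1 0 0 0.027 0.199 0.296 0.06'
python3 - <<'E'
from h import *
st();goto((485.5,-232,44),-76.3)
cv2.imwrite("pics/d1.png",crop("scene",300,190,130,130,5)[:600])
E
```

```text
time_s: 2.65
ee_pos: [486.2, -228.7, 149.3]
ee_rot: [-59.8, 89.9, 134.4]
force: [-0.2, 0.8, -0.0]
gripper_width: 60.2
t 2.65 p [ 486.182  -228.749   149.3387] phi -75.859338770174 tilt [-0.001   0.0011] q [-26.4407  17.8712 100.2132   0.0314  61.9952  49.4038] F [-0.167   0.7513 -0.0261] M [-0.0756  0.1549  0.003 ] w 60.2165855281198
turn [0.44 0.04 0.07] shift m [0.1053 0.0031 0.0014]
```

View pics/d1.png

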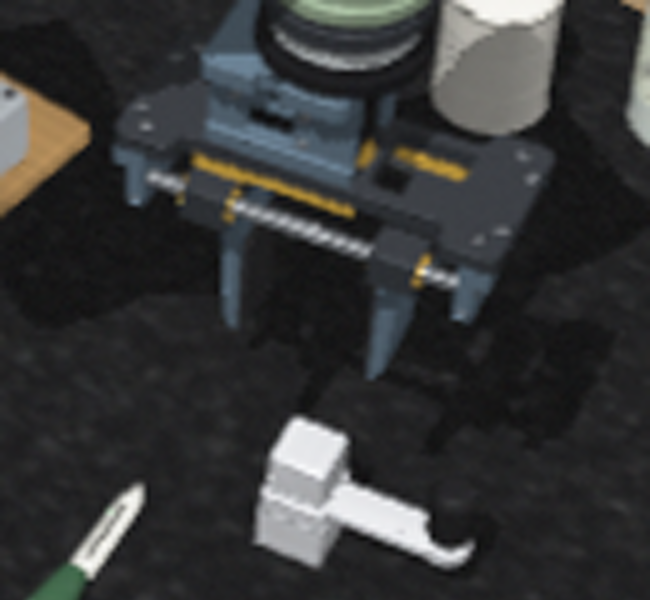

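The fingers are straddling the stub along the arm direction, with the crank at about (300,490) below. I'll descend and squeeze gently to centre it along its x.

```bash

python3 -m handwheel '0 0 0 0.035 0 0 0.06;0 0 0 0.07 0 0 0.06;0 0 0 0.095 0 0 0.06;0 0 0 0.105 0 0 0.06;0 0 0 0.105 0 0 0.06;0 0 0 0.105 0 0 0.06'
python3 - <<'E'
from h import *
st();goto((485.5,-232,44),-76.3)
E
python3 -m handwheel '0 0 0 0 0 0 0.04;0 0 0 0 0 0 0.03;0 0 0 0 0 0 0.025;0 0 0 0 0 0 0.02;0 0 0 0 0 0 0.02;0 0 0 0 0 0 0.02;0 0 0 0 0 0 0.02;0 0 0 0 0 0 0.02' 6
python3 -c "
from h import *
st()"
```

```text
time_s: 3.2
ee_pos: [487.3, -228.9, 45.4]
ee_rot: [149.8, 89.9, -16.0]
force: [0.2, -0.5, 0.9]
gripper_width: 59.6
t 3.2 p [ 487.299  -228.947    45.3872] phi -75.84967953125805 tilt [ 0.0008 -0.0002] q [-26.395   24.4677 107.5615   0.0121  47.9214  49.4465] F [ 0.2404 -0.4937  0.8743] M [-0.074   0.1815 -0.0169] w 59.60591684385948
turn [ 0.45 -0.04 -0.03] shift m [0.0014 0.0025 0.0025]
time_s: 3.87
ee_pos: [487.5, -230.1, 45.2]
ee_rot: [130.0, 89.9, -36.0]
force: [-0.0, -1.6, 3.9]
gripper_width: 29.7
t 3.8667 p [ 487.4864 -230.0755   45.1679] phi -75.92024481099466 tilt [ 0.0016 -0.0012] q [-26.4762  24.5045 107.537   -0.0255  47.8457  49.461 ] F [-0.0284 -1.5702  3.9176] M [-0.4634  0.1248 -0.013 ] w 29.7383907342489
```

```bash

python3 -m handwheel '0 0 0 0 0 0 0.045;0 0 0 0 0 0 0.055;0 0 0 0 0 0 0.06;0 0 0 0 0 0 0.06'
python3 -m handwheel '-7.1 0 0 0 0 0 0.06;-14.2 0 0 0 0 0 0.06;-21.3 0 0 0 0 0 0.06;-28.4 0 0 0 0 0 0.06;-35.5 0 0 0 0 0 0.06;-42.6 0 0 0 0 0 0.06;-49.7 0 0 0 0 0 0.06;-56.8 0 0 0 0 0 0.06;-63.9 0 0 0 0 0 0.06;-71 0 0 0 0 0 0.06;-78.1 0 0 0 0 0 0.06;-85.2 0 0 0 0 0 0.06'
python3 -m handwheel '-4.8 0 0 0 0 0 0.06;-4.8 0 0 0 0 0 0.045;-4.8 0 0 0 0 0 0.035;-4.8 0 0 0 0 0 0.028;-4.8 0 0 0 0 0 0.02;-4.8 0 0 0 0 0 0.02;-4.8 0 0 0 0 0 0.02;-4.8 0 0 0 0 0 0.02' 6
python3 -c "
from h import *
st()"
```

```text
time_s: 4.2
ee_pos: [486.3, -229.1, 44.1]
ee_rot: [-51.5, 89.9, 142.6]
force: [0.2, -0.7, 0.6]
gripper_width: 53.6
time_s: 5.2
ee_pos: [486.6, -229.2, 44.3]
ee_rot: [-141.7, 89.9, 137.9]
force: [-0.0, 0.1, -0.7]
gripper_width: 60.0
time_s: 5.87
ee_pos: [486.6, -229.4, 44.5]
ee_rot: [-132.1, 90.0, 152.0]
force: [0.0, -1.1, -0.6]
gripper_width: 30.5
t 5.8667 p [ 486.608  -229.4211   44.5192] phi 14.04964203273253 tilt [-0.0004  0.0002] q [-26.4677  24.5323 107.6127   0.0008  47.8785 -40.5179] F [ 0.044  -1.1254 -0.6187] M [-0.1104  0.1925 -0.0072] w 30.53738807430638
```

```bash

python3 -m handwheel '0 0 0 0 0 0 0.02;0 0 0 0 0 0 0.02;0 0 0 -0.01 0 0 0.02;0 0 0 -0.03 0 0 0.02;0 0 0 -0.06 0 0 0.02;0 0 0 -0.09 0 0 0.02;0 0 0 -0.115 0 0 0.02;0 0 0 -0.12 0 0 0.02;0 0 0 -0.12 0 0 0.02' 45
python3 - <<'E'
from h import *
st();goto((548.9,62.3,164),-25.1)
E
```

```text
time_s: 6.62
ee_pos: [487.9, -229.9, 166.6]
ee_rot: [51.8, 89.7, -24.1]
force: [0.8, 0.6, -2.2]
gripper_width: 29.7
t 6.6167 p [ 487.8756 -229.9113  166.6342] phi 14.069632258913531 tilt [ 0.0043 -0.0019] q [-26.4608  16.9998  98.7641   0.0123  63.9641 -40.5355] F [ 0.8139  0.5757 -2.238 ] M [-0.0863  0.0273  0.021 ] w 29.667119552820495
turn [39.17  0.09 -0.26] shift m [ 0.0023  0.1302 -0.2686]
```

```bash

python3 -m handwheel '2 0 0 0 0.006 -0.013 0.02;7 0 0 0 0.02 -0.041 0.02;13 0 0 0 0.037 -0.077 0.02;19 0 0 0 0.054 -0.112 0.02;25 0 0 0 0.071 -0.147 0.02;31 0 0 0 0.088 -0.182 0.02;36 0 0 0 0.105 -0.216 0.02;39 0 0 0 0.118 -0.244 0.02;39 0 0 0 0.127 -0.262 0.02;39 0 0 0 0.13 -0.2685 0.02;39 0 0 0 0.13 -0.2685 0.02;39 0 0 0 0.13 -0.2685 0.02'
python3 - <<'E'
from h import *
st();goto((548.9,62.3,164),-25.1)
a=crop("top",262,205,60,60,9)[:, :390];b=crop("scene",250,135,80,108,5)
a=np.pad(a[:540],((0,0),(0,0),(0,0)));b=b[:540]
cv2.imwrite("pics/e1.png",np.hstack([a,b]))
E
```

```text
time_s: 7.62
ee_pos: [546.7, 62.0, 163.2]
ee_rot: [-46.5, 89.8, -161.4]
force: [0.2, 0.8, -1.7]
gripper_width: 29.9
t 7.6167 p [546.6525  62.0278 163.155 ] phi -24.88708520478126 tilt [-0.003 -0.001] q [ 5.3014 18.3288 97.3269 -0.0463 64.5212 30.2083] F [ 0.239   0.7935 -1.7491] M [-0.0763  0.0726 -0.0308] w 29.882954846567234
turn [0.21 0.13 0.13] shift m [-0.0009  0.0019 -0.0012]
```

View pics/e1.png

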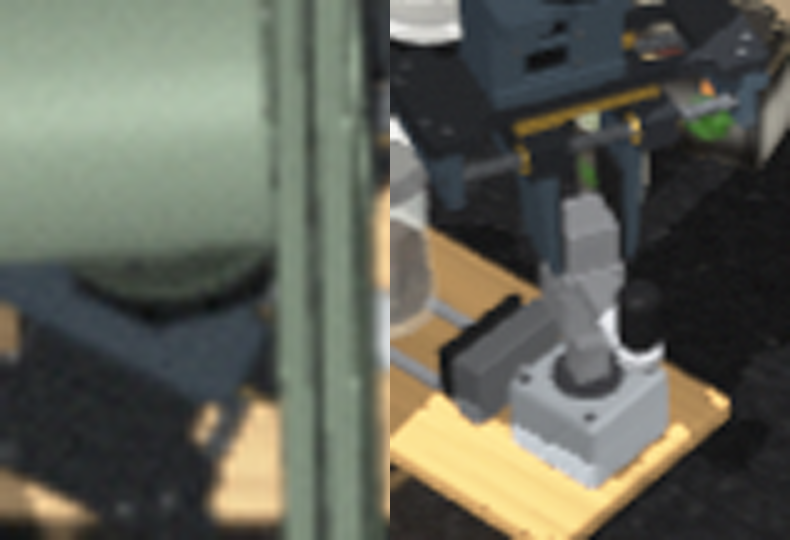

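In the scene crop, the crank hangs upright between the fingers, directly above the shaft, with its arm towards −y (knob at about (640,305)). I'll let the arm settle, then lower it in steps and watch the force.

```bash

python3 -m handwheel '0 0 0 0.005 0 0 0.02;0 0 0 0.01 0 0 0.02;0 0 0 0.01 0 0 0.02'
python3 - <<'E'
from h import *
st();goto((548.9,62.3,145),-25.1)
S=env.grab_frame("scene");p=env.state()["ee_pos"]
# predicted crank points
z0=p[2]-44.5
for n,(x,y,z) in dict(hub00=(17,17,0),hub10=(-17,17,0),hub11=(-17,-17,0),hub01=(17,-17,0),knobtop=(75,0,76),knobmid=(75,0,61),armend=(75,0,39),s1=(-15,15,67),s2=(-15,-15,67),s3=(15,-15,67)).items():
    a=np.radians(-115); P=np.array([p[0]+x*np.cos(a)-y*np.sin(a),p[1]+x*np.sin(a)+y*np.cos(a),z0+z]); u=proj("scene",P); print(n,u)
c=cv2.resize(S[165:225,265:325,::-1],None,fx=9,fy=9,interpolation=cv2.INTER_CUBIC)
c=cv2.convertScaleAbs(c,alpha=1.3,beta=20)
for n,(x,y,z) in dict(hub00=(17,17,0),hub10=(-17,17,0),hub11=(-17,-17,0),hub01=(17,-17,0)).items():
    a=np.radians(-115); P=np.array([p[0]+x*np.cos(a)-y*np.sin(a),p[1]+x*np.sin(a)+y*np.cos(a),z0+z]); u=(proj("scene",P)-[265,165]+.45)*9; cv2.circle(c,tuple(u.astype(int)),3,(0,0,255),-1)
for x,y in((9,9),(-9,9),(-9,-9),(9,-9)):
    for z in(74,94):
        a=np.radians(-115); P=np.array([548.9+x*np.cos(a)-y*np.sin(a),62.3+x*np.sin(a)+y*np.cos(a),z]); u=(proj("scene",P)-[265,165]+.45)*9; cv2.circle(c,tuple(u.astype(int)),3,(0,255,0),-1)
cv2.imwrite("pics/e2.png",c)
E
```

```text
time_s: 7.97
ee_pos: [546.6, 61.6, 153.2]
ee_rot: [-58.9, 89.9, -173.9]
force: [-0.8, 0.4, -2.1]
gripper_width: 29.7
t 7.9667 p [546.6441  61.6428 153.2417] phi -25.003988589053403 tilt [-0.0025 -0.0003] q [ 5.2374 18.7948 98.1852 -0.0025 63.1669 30.2424] F [-0.7741  0.3734 -2.1353] M [-0.1157  0.0727 -0.0244] w 29.742604625084564
turn [0.1  0.08 0.13] shift m [ 0.0082  0.0018 -0.0016]
hub00 [296.6317 201.6651]
hub10 [291.6586 193.8386]
hub11 [279.8719 197.3166]
hub01 [284.7074 205.2463]
knobtop [298.9028 195.3436]
knobmid [299.0023 199.8351]
armend [299.1457 206.3023]
s1 [290.5843 175.1894]
s2 [279.8363 178.2462]
s3 [284.2369 185.2115]
```

View pics/e2.png

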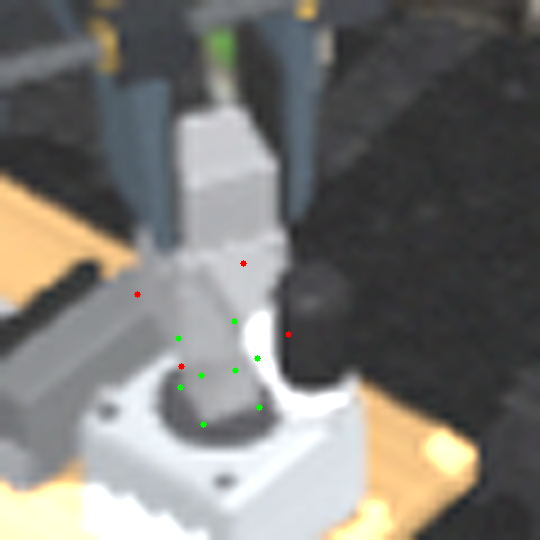

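The picture shows the knob about 1.1 px and the stub about 1.5 px right of prediction, a scene-camera bias. Corrected for it, the shaft is at about (548,63.3), which agrees with the top view. I'll shift by that and feel my way down.

```bash

python3 -m handwheel '0 0 0 0 0.0005 -0.0026 0.02;0 0 0 0.005 0.0005 -0.0026 0.02;0 0 0 0.008 0.0005 -0.0026 0.02;0 0 0 0.01 0.0005 -0.0026 0.02;0 0 0 0.012 0.0005 -0.0026 0.02;0 0 0 0.012 0.0005 -0.0026 0.02'
python3 -c "
from h import *
st()"
python3 -m handwheel '0 0 0 0.001 0 0 0.02;0 0 0 0.002 0 0 0.02;0 0 0 0.003 0 0 0.02;0 0 0 0.003 0 0 0.02'
python3 -c "
from h import *
st()"
```

```text
time_s: 8.52
ee_pos: [548.9, 64.8, 142.0]
ee_rot: [-62.8, 89.9, -177.7]
force: [-0.2, -0.5, -2.0]
gripper_width: 30.0
t 8.5167 p [548.8503  64.7525 141.9993] phi -24.922527762505986 tilt [-0.001 -0.   ] q [ 5.5342 19.5419 98.8333  0.0038 61.683  30.4549] F [-0.1909 -0.5211 -1.9985] M [-0.0754  0.0678  0.0061] w 30.01671900915117
time_s: 8.85
ee_pos: [549.2, 64.7, 139.5]
ee_rot: [101.6, 90.0, -13.3]
force: [0.7, -0.3, -2.5]
gripper_width: 29.5
t 8.85 p [549.2266  64.7068 139.4949] phi -24.922505088375342 tilt [ 0.0001 -0.    ] q [ 5.5292 19.6723 99.0349 -0.0028 61.2857 30.4531] F [ 0.7421 -0.2559 -2.4969] M [-0.0539  0.0748 -0.0191] w 29.465978218866546
```

```bash

python3 -m handwheel '0 0 0 0.001 -0.0003 0.0008 0.02;0 0 0 0.002 -0.0003 0.0008 0.02;0 0 0 0.003 -0.0003 0.0008 0.02;0 0 0 0.003 -0.0003 0.0008 0.02'
python3 -c "
from h import *
st()"
python3 -m handwheel '0 0 0 0.001 0 0 0.02;0 0 0 0.002 0 0 0.02;0 0 0 0.003 0 0 0.02;0 0 0 0.003 0 0 0.02'
python3 -c "
from h import *
st()"
```

```text
time_s: 9.18
ee_pos: [549.2, 64.0, 136.7]
ee_rot: [106.3, 89.9, -8.6]
force: [2.8, -1.4, -1.7]
gripper_width: 29.8
t 9.1833 p [549.2005  63.9673 136.6898] phi -24.919565581089483 tilt [ 0.0016 -0.0002] q [ 5.4652 19.7722 99.3341 -0.0255 60.8052 30.3972] F [ 2.7614 -1.3634 -1.697 ] M [-0.2779 -0.3441  0.0166] w 29.81126045749638
time_s: 9.52
ee_pos: [549.2, 64.0, 133.6]
ee_rot: [106.2, 89.9, -8.8]
force: [2.5, -1.0, -1.8]
gripper_width: 29.7
t 9.5167 p [549.2179  63.976  133.6403] phi -24.91946805188696 tilt [ 0.0015 -0.0002] q [ 5.4651 19.9407 99.5664 -0.0239 60.4107 30.3963] F [ 2.4934 -0.9975 -1.8181] M [-0.395  -0.6434  0.08  ] w 29.666691776549037
```

```bash

python3 -m handwheel '0 0 0 0.002 0.0005 0 0.02;0 0 0 0.004 0.0005 0 0.02;0 0 0 0.006 0.0005 0 0.02;0 0 0 0.006 0.0005 0 0.02'
python3 -m handwheel '0 0 0 0.002 0 0 0.02;0 0 0 0.004 0 0 0.02;0 0 0 0.005 0 0 0.02;0 0 0 0.005 0 0 0.02'
python3 -m handwheel '0 0 0 0.001 0 0 0.02;0 0 0 0.002 0 0 0.02;0 0 0 0.003 0 0 0.02;0 0 0 0.003 0 0 0.02'
python3 -c "
from h import *
st()"
```

```text
time_s: 9.85
ee_pos: [549.3, 63.9, 127.2]
ee_rot: [107.3, 90.0, -7.6]
force: [3.2, -0.6, -2.6]
gripper_width: 29.6
time_s: 10.18
ee_pos: [549.3, 63.9, 122.4]
ee_rot: [112.8, 90.0, -2.1]
force: [3.8, -1.5, -1.9]
gripper_width: 30.0
time_s: 10.52
ee_pos: [549.3, 63.9, 119.6]
ee_rot: [117.1, 90.0, 2.2]
force: [3.1, -2.1, -1.2]
gripper_width: 29.9
t 10.5167 p [549.2808  63.8995 119.5529] phi -24.92817241356206 tilt [0.0006 0.    ] q [  5.4452  20.7499 100.6047  -0.0024  58.6101  30.3746] F [ 3.0884 -2.052  -1.1621] M [-0.4236 -0.7869 -0.0287] w 29.879941394816147
```

```bash

python3 -m handwheel '0 0 0 0.0005 0 0 0.02;0 0 0 0.001 0 0 0.02;0 0 0 0.001 0 0 0.02'
python3 -m handwheel '0 0 0 0.0005 0 0 0.02;0 0 0 0.001 0 0 0.02;0 0 0 0.001 0 0 0.02'
python3 -c "
from h import *
st()"
```

```text
time_s: 10.77
ee_pos: [549.2, 63.9, 118.6]
ee_rot: [121.7, 90.0, 6.8]
force: [3.8, -1.4, 0.2]
gripper_width: 29.8
time_s: 11.02
ee_pos: [549.3, 63.9, 118.4]
ee_rot: [120.3, 89.9, 5.3]
force: [2.9, -1.2, 3.7]
gripper_width: 30.0
t 11.0167 p [549.2664  63.9469 118.3512] phi -24.926011497236125 tilt [0.0009 0.0001] q [  5.449   20.8088 100.7106  -0.0001  58.4266  30.3751] F [ 2.9004 -1.2286  3.6884] M [-0.5506 -0.5636  0.0449] w 29.961371128778392
```

The crank is seated: contact came at TCP z 118.4, matching 74 + 44.5. I'll release it, go up, move to the knob and check.

```bash

python3 -m handwheel '0 0 0 -0.001 0 0 0.04;0 0 0 -0.001 0 0 0.05;0 0 0 -0.001 0 0 0.05;0 0 0 -0.015 0 0 0.05;0 0 0 -0.04 0 0 0.05;0 0 0 -0.05 0 0 0.05;0 0 0 -0.05 0 0.02 0.05;0 0 0 -0.05 0 0.05 0.05;0 0 0 -0.05 0 0.07 0.05;0 0 0 -0.05 0 0.0755 0.05;0 0 0 -0.05 0 0.0755 0.05;0 0 0 -0.05 0 0.0755 0.05'
python3 - <<'E'
from h import *
st();goto((517,-4.7,118),-25)
cv2.imwrite("pics/f1.png",crop("scene",215,140,110,110,5))
E
```

```text
time_s: 12.02
ee_pos: [517.2, -4.2, 167.4]
ee_rot: [-148.2, 89.9, 96.8]
force: [-0.1, -0.3, 1.0]
gripper_width: 49.9
t 12.0167 p [517.2398  -4.169  167.4188] phi -24.97397375122722 tilt [-0.0001  0.0009] q [ -1.7681  15.1901 101.2665   0.0557  63.5509  23.181 ] F [-0.0589 -0.2532  1.05  ] M [-0.089   0.1415  0.0281] w 49.94781755332038
turn [ 0.03 -0.04  0.03] shift m [0.0494 0.     0.0006]
```

View pics/f1.png

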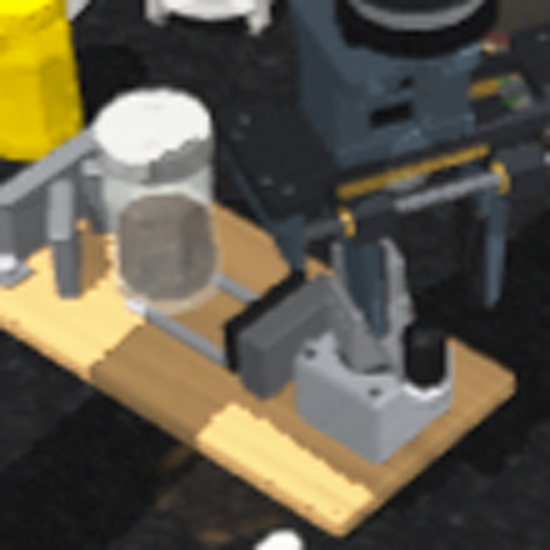

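The crank stays on the shaft, with the knob at (425,335–385) between the open fingers and the jar standing. I'll descend and grip the knob.

```bash

python3 -m handwheel '0 0 0 0.02 0 0.0005 0.05;0 0 0 0.04 0 0.0005 0.05;0 0 0 0.049 0 0.0005 0.05;0 0 0 0.049 0 0.0005 0.05;0 0 0 0.049 0 0.0005 0.035;0 0 0 0.049 0 0.0005 0.026;0 0 0 0.049 0 0.0005 0.015;0 0 0 0.049 0 0.0005 0.015;0 0 0 0.049 0 0.0005 0.015' 20
python3 - <<'E'
from h import *
print(proj("scene",(517,-4.7,150)))
st()
E
```

```text
time_s: 12.82
ee_pos: [517.4, -5.0, 119.3]
ee_rot: [115.1, 89.9, 0.2]
force: [-0.5, -0.3, 0.2]
gripper_width: 23.4
[299.1746 205.1848]
t 12.8167 p [517.433   -5.0056 119.2938] phi -24.927869219048784 tilt [0.0015 0.    ] q [ -1.8297  17.8273 105.2545   0.0037  56.8322  23.0962] F [-0.4743 -0.3097  0.2303] M [-0.0894  0.0584 -0.0068] w 23.378823482143094
```

The knob is gripped (23.4 mm), so winding starts. Tool shifts are y = −75·sinθ and z = 75(cosθ−1).

```bash

python3 -m handwheel '0 0 0 0 -0.013 -0.0011 0.015;0 0 0 0 -0.0257 -0.0045 0.015;0 0 0 0 -0.0375 -0.01 0.015;0 0 0 0 -0.0482 -0.0175 0.015;0 0 0 0 -0.0575 -0.0268 0.015;0 0 0 0 -0.065 -0.0375 0.015' 45
python3 -c "
from h import *
st()"
```

```text
time_s: 13.32
ee_pos: [474.3, 55.1, 119.4]
ee_rot: [68.3, 89.7, -46.6]
force: [2.8, -7.0, -0.9]
gripper_width: 23.1
t 13.3167 p [474.2676  55.053  119.4063] phi -24.86266197067025 tilt [ 0.0035 -0.0037] q [  5.4039  14.4735 110.2521  -0.2824  55.0935  30.4281] F [ 2.8294 -6.9547 -0.9242] M [-1.495  -0.6151  0.0217] w 23.08256079825725
```

```bash
cat >> h.py <<'E'
def w():
    s=env.state();d=s["ee_pos"][:2]-[548.8,63.3];r=np.hypot(*d);a=np.arctan2(d[1],d[0]);F=s["force"]
    print("t %.2f ang %.1f r %.1f resist %.2f radial %.2f Fz %.2f z %.1f w %.1f"%(s["time_s"],np.degrees(a),r,-(F[0]*np.sin(a)-F[1]*np.cos(a)),F[:2]@d/r,F[2],s["ee_pos"][2],s["gripper_width"]))
E
python3 -m handwheel '0 0 0 0 -0.0055 -0.0118 0.015;0 0 0 0 -0.0089 -0.0245 0.015;0 0 0 0 -0.01 -0.0375 0.015;0 0 0 0 -0.0089 -0.0505 0.015;0 0 0 0 -0.0055 -0.0632 0.015;0 0 0 0 0 -0.075 0.015;0 0 0 0 0.0075 -0.0857 0.015;0 0 0 0 0.0168 -0.095 0.015;0 0 0 0 0.0275 -0.1025 0.015;0 0 0 0 0.0393 -0.108 0.015;0 0 0 0 0.052 -0.1114 0.015;0 0 0 0 0.065 -0.1125 0.015' >/dev/null
python3 -c "
from h import *
w()"
python3 -m handwheel '0 0 0 0 0.013 0.0011 0.015;0 0 0 0 0.0257 0.0045 0.015;0 0 0 0 0.0375 0.01 0.015;0 0 0 0 0.0482 0.0175 0.015;0 0 0 0 0.0575 0.0268 0.015;0 0 0 0 0.065 0.0375 0.015;0 0 0 0 0.0705 0.0493 0.015;0 0 0 0 0.0739 0.062 0.015;0 0 0 0 0.075 0.075 0.015;0 0 0 0 0.0739 0.088 0.015;0 0 0 0 0.0705 0.1007 0.015;0 0 0 0 0.065 0.1125 0.015' >/dev/null
python3 -c "
from h import *
w()"
```

```text
t 14.32 ang 67.5 r 75.0 resist 7.13 radial 1.20 Fz 4.77 z 119.0 w 22.5
t 15.32 ang -53.0 r 75.6 resist 7.72 radial -0.63 Fz -1.59 z 119.7 w 22.4
```

```bash

python3 -m handwheel '0 0 0 0 -0.0075 0.0107 0.015;0 0 0 0 -0.0168 0.02 0.015;0 0 0 0 -0.0275 0.0275 0.015;0 0 0 0 -0.0393 0.033 0.015;0 0 0 0 -0.052 0.0364 0.015;0 0 0 0 -0.065 0.0375 0.015;0 0 0 0 -0.078 0.0364 0.015;0 0 0 0 -0.0907 0.033 0.015;0 0 0 0 -0.1025 0.0275 0.015;0 0 0 0 -0.1132 0.02 0.015;0 0 0 0 -0.1225 0.0107 0.015;0 0 0 0 -0.13 0 0.015' >/dev/null
python3 -c "
from h import *
w()"
python3 -m handwheel '0 0 0 0 -0.0055 -0.0118 0.015;0 0 0 0 -0.0089 -0.0245 0.015;0 0 0 0 -0.01 -0.0375 0.015;0 0 0 0 -0.0089 -0.0505 0.015;0 0 0 0 -0.0055 -0.0632 0.015;0 0 0 0 0 -0.075 0.015' >/dev/null
python3 - <<'E'
from h import *
w()
a=crop("top",200,205,95,64,6);b=crop("scene",195,140,135,105,4)[:,:]
a=np.pad(a[:384],((0,0),(0,800-a.shape[1]),(0,0)))
b=crop("scene",195,135,140,95,6)[:570,:800]
cv2.imwrite("pics/g1.png",b)
E
```

```text
t 16.32 ang -173.7 r 75.0 resist 6.44 radial -2.76 Fz -1.51 z 119.4 w 22.8
t 16.82 ang 127.3 r 75.1 resist 7.55 radial -3.42 Fz 3.49 z 118.8 w 22.9
```

View pics/g1.png

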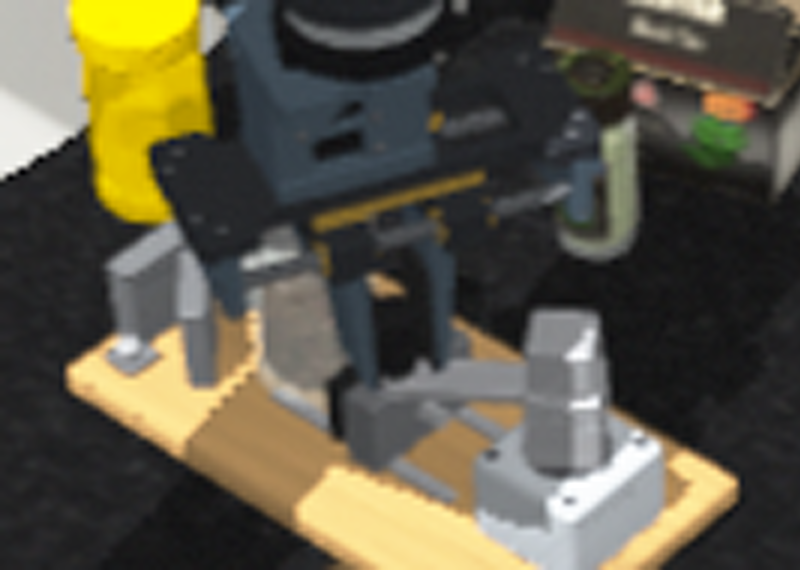

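The jaw has closed by about 40 mm and is nearing the jar, and the hub sits down on the collar at (565,470). I'll continue in smaller steps, reading the resistance.

```bash

python3 -m handwheel '0 0 0 0 0.0075 -0.0107 0.015;0 0 0 0 0.0168 -0.02 0.015;0 0 0 0 0.0275 -0.0275 0.015;0 0 0 0 0.0393 -0.033 0.015;0 0 0 0 0.052 -0.0364 0.015;0 0 0 0 0.065 -0.0375 0.015' >/dev/null
python3 -c "
from h import *
w()"
python3 -m handwheel '0 0 0 0 0.0065 0.0003 0.015;0 0 0 0 0.013 0.0011 0.015;0 0 0 0 0.0194 0.0026 0.015;0 0 0 0 0.0257 0.0045 0.015' >/dev/null
python3 -c "
from h import *
w()"
python3 -m handwheel '0 0 0 0 0.006 0.0025 0.015;0 0 0 0 0.0118 0.0055 0.015;0 0 0 0 0.0173 0.0091 0.015;0 0 0 0 0.0225 0.013 0.015' >/dev/null
python3 -c "
from h import *
w()"
python3 -m handwheel '0 0 0 0 0.0048 0.0045 0.015;0 0 0 0 0.0093 0.0093 0.015;0 0 0 0 0.0132 0.0145 0.015;0 0 0 0 0.0168 0.02 0.015' >/dev/null
python3 -c "
from h import *
w()"
```

```text
t 17.47 ang 67.4 r 75.0 resist 7.10 radial 1.14 Fz 5.04 z 118.9 w 22.3
t 17.80 ang 47.2 r 75.0 resist 6.97 radial 0.76 Fz 3.45 z 119.1 w 22.5
t 18.13 ang 27.1 r 75.0 resist 7.15 radial 1.27 Fz 4.35 z 119.3 w 22.9
t 18.47 ang 7.0 r 75.2 resist 7.30 radial 0.57 Fz 3.30 z 119.4 w 23.1
```

```bash

python3 -m handwheel '0 0 0 0 0.003 0.0058 0.015;0 0 0 0 0.0055 0.0118 0.015;0 0 0 0 0.0074 0.0181 0.015;0 0 0 0 0.0089 0.0245 0.015' >/dev/null
python3 -c "
from h import *
w()"
python3 -m handwheel '0 0 0 0 0.0008 0.0065 0.015;0 0 0 0 0.0011 0.013 0.015;0 0 0 0 0.0008 0.0195 0.015;0 0 0 0 0 0.026 0.015' >/dev/null
python3 -c "
from h import *
w()"
python3 -m handwheel '0 0 0 0 -0.0015 0.0064 0.015;0 0 0 0 -0.0034 0.0127 0.015;0 0 0 0 -0.0059 0.0187 0.015;0 0 0 0 -0.0089 0.0245 0.015' >/dev/null
python3 -c "
from h import *
w()"
```

```text
t 18.80 ang -13.0 r 75.3 resist 7.41 radial 0.16 Fz 0.88 z 119.6 w 22.2
t 19.13 ang -32.9 r 75.5 resist 7.12 radial 0.04 Fz 0.15 z 119.6 w 22.4
t 19.47 ang -52.7 r 75.5 resist 7.52 radial 0.71 Fz -1.08 z 119.7 w 22.7
```

```bash
cat > chk.py <<'E'
import sys
from h import *
w()
s=env.state();d=s["ee_pos"][:2]-[548.8,63.3];a=np.arctan2(d[1],d[0]);F=s["force"]
sys.exit(int(-(F[0]*np.sin(a)-F[1]*np.cos(a))>8.6))
E
python3 -m handwheel '0 0 0 0 -0.0036 0.0055 0.015;0 0 0 0 -0.0075 0.0107 0.015;0 0 0 0 -0.012 0.0155 0.015;0 0 0 0 -0.0168 0.02 0.015' >/dev/null
python3 chk.py &&
python3 -m handwheel '0 0 0 0 -0.0052 0.0039 0.015;0 0 0 0 -0.0107 0.0075 0.015;0 0 0 0 -0.0165 0.0105 0.015;0 0 0 0 -0.0225 0.013 0.015' >/dev/null &&
python3 chk.py &&
python3 -m handwheel '0 0 0 0 -0.0063 0.0019 0.015;0 0 0 0 -0.0127 0.0034 0.015;0 0 0 0 -0.0192 0.0042 0.015;0 0 0 0 -0.0257 0.0045 0.015' >/dev/null &&
python3 chk.py
```

```text
t 19.80 ang -72.5 r 75.5 resist 6.51 radial 0.67 Fz -1.70 z 119.7 w 22.5
t 20.13 ang -92.3 r 75.4 resist 6.59 radial 1.37 Fz -1.09 z 119.8 w 22.6
t 20.47 ang -112.5 r 75.2 resist 7.07 radial 1.55 Fz -0.79 z 119.8 w 22.7
```

```bash

python3 -m handwheel '0 0 0 0 -0.0065 -0.0003 0.015;0 0 0 0 -0.013 -0.0011 0.015;0 0 0 0 -0.0194 -0.0026 0.015;0 0 0 0 -0.0257 -0.0045 0.015' >/dev/null
python3 chk.py &&
python3 -m handwheel '0 0 0 0 -0.006 -0.0025 0.015;0 0 0 0 -0.0118 -0.0055 0.015;0 0 0 0 -0.0173 -0.0091 0.015;0 0 0 0 -0.0225 -0.013 0.015' >/dev/null &&
python3 chk.py &&
python3 -m handwheel '0 0 0 0 -0.0048 -0.0045 0.015;0 0 0 0 -0.0093 -0.0093 0.015;0 0 0 0 -0.0132 -0.0145 0.015;0 0 0 0 -0.0168 -0.02 0.015' >/dev/null &&
python3 chk.py &&
python3 -m handwheel '0 0 0 0 -0.003 -0.0058 0.015;0 0 0 0 -0.0055 -0.0118 0.015;0 0 0 0 -0.0074 -0.0181 0.015;0 0 0 0 -0.0089 -0.0245 0.015' >/dev/null &&
python3 chk.py &&
python3 -m handwheel '0 0 0 0 -0.0008 -0.0065 0.015;0 0 0 0 -0.0011 -0.013 0.015;0 0 0 0 -0.0008 -0.0195 0.015;0 0 0 0 0 -0.026 0.015' >/dev/null &&
python3 chk.py &&
python3 -m handwheel '0 0 0 0 0.0015 -0.0064 0.015;0 0 0 0 0.0034 -0.0127 0.015;0 0 0 0 0.0059 -0.0187 0.015;0 0 0 0 0.0089 -0.0245 0.015' >/dev/null &&
python3 chk.py
```

```text
t 20.80 ang -133.0 r 75.1 resist 6.37 radial 2.23 Fz -0.04 z 119.6 w 22.8
t 21.13 ang -153.4 r 75.0 resist 7.15 radial 0.64 Fz 1.21 z 119.4 w 22.5
t 21.47 ang -173.6 r 75.0 resist 7.41 radial -1.07 Fz 1.31 z 119.3 w 22.8
t 21.80 ang 166.6 r 75.0 resist 7.69 radial -2.43 Fz 2.56 z 119.1 w 22.7
t 22.13 ang 147.5 r 75.1 resist 9.93 radial -1.72 Fz 3.99 z 118.8 w 22.9
```

Resistance jumped from about 7.2 to 9.9 N. I'll take one more small step to confirm that the rise continues.

```bash

python3 -m handwheel '0 0 0 0 0.0011 -0.0051 0.015;0 0 0 0 0.0025 -0.0102 0.015' >/dev/null; python3 chk.py
```

```text
t 22.30 ang 139.9 r 75.1 resist 9.58 radial -2.66 Fz 6.27 z 118.7 w 22.6
```

```bash

python3 -m handwheel '0 0 0 0 0.0018 -0.0049 0.015;0 0 0 0 0.0039 -0.0097 0.015' >/dev/null; python3 chk.py
python3 - <<'E'
from h import *
cv2.imwrite("pics/h1.png",crop("scene",195,130,130,95,6)[:570,:780])
E
```

```text
t 22.47 ang 132.5 r 75.2 resist 11.59 radial -1.96 Fz 7.15 z 118.6 w 23.0
```

View pics/h1.png

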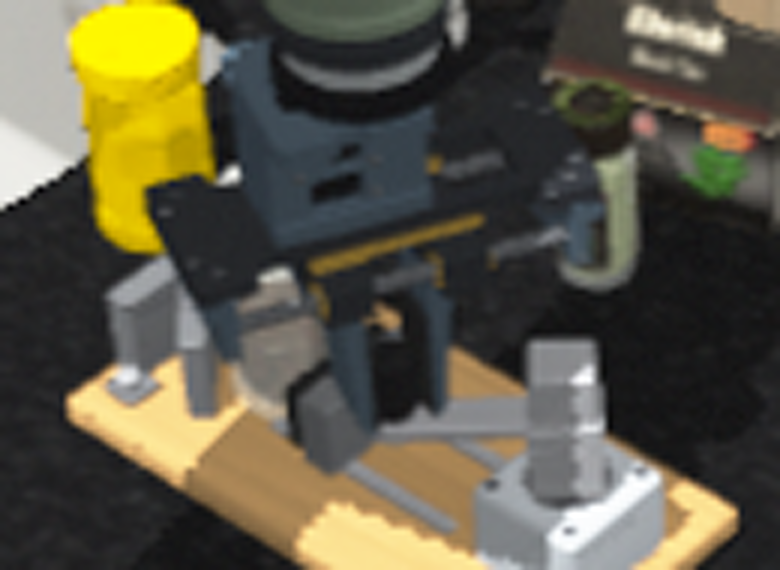

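The scene shows the pad against the jar and the jar upright at the V. Resistance is now about 4.4 N over the free 7.2 N, so I stop here. I'll release the knob and lift straight up.

```bash

python3 -m handwheel '0 0 0 0 0 0 0.025;0 0 0 0 0 0 0.035;0 0 0 0 0 0 0.045;0 0 0 0 0 0 0.045;0 0 0 -0.01 0 0 0.045;0 0 0 -0.03 0 0 0.045;0 0 0 -0.06 0 0 0.045;0 0 0 -0.095 0 0 0.045;0 0 0 -0.13 0 0 0.045;0 0 0 -0.15 0 0 0.045;0 0 0 -0.15 0 0 0.045;0 0 0 -0.15 0 0 0.045'
python3 - <<'E'
from h import *
st()
cv2.imwrite("pics/i1.png",crop("scene",195,130,130,95,6)[:570,:780])
E
```

```text
time_s: 23.52
ee_pos: [501.8, 121.5, 270.2]
ee_rot: [131.5, 89.8, 16.6]
force: [-0.8, 0.3, -0.9]
gripper_width: 45.1
t 23.5167 p [501.7756 121.5314 270.1958] phi -24.92486900618785 tilt [0.0035 0.001 ] q [12.3287 11.0475 91.5124  0.0157 77.2336 37.2499] F [-0.7531  0.2989 -0.8784] M [-0.0712  0.0855  0.0195] w 45.058965381050506
```

View pics/i1.png

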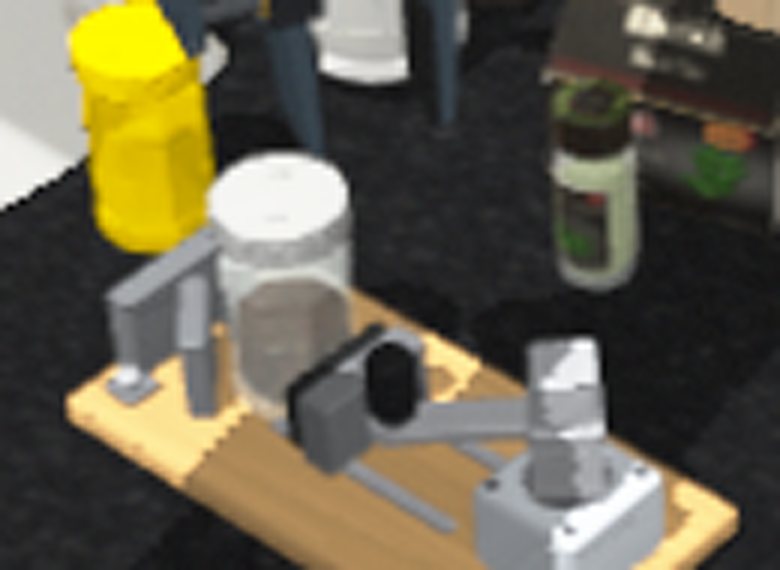

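The jar stands upright between pad and V, the crank is down on the shaft, and the gripper is clear of everything. I'm handing in.

```bash
python3 -c "
from workcell import env
print(env.job_done())"
```

```text
the job is handed in; nothing more can be done
None
```

I fitted the crank onto the shaft, wound it clockwise about 2.3 turns by the knob, and handed the job in at about 24 s on the robot's clock.

- **Fit:** I centred the crank in the gripper with two gentle squeezes, then lowered it until it made contact at 118.4 mm. A fully seated crank should touch at 118.5 mm.
- **Tightening:** free winding took about 7.2 N at the knob (6.4 to 7.7 N). The last three readings were 9.9, 9.6 and 11.6 N. I stopped at about 4.4 N over free winding, inside the 2 to 5 N target. The dip to 9.6 N went against the rise, but it is within the scatter of the readings.
- **Final check:** the last picture shows the jar upright between the pad and the V, and the crank down on the shaft. The gripper was open and well clear, with about 1 N on the wrist sensor.

I judged the clamping force only from the resistance at the knob. I did not measure the other objects again at the end. The motion stayed clear of them, and nothing near the clamp looks moved in the last pictures. I viewed 11 pictures, one over the budget.

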